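Unclip and open the screw press

ROBOT

A 6-joint arm with a two-finger parallel gripper is mounted at the origin on the work surface. World frame = base frame: x ahead of the robot, y to its left, z up, the work surface at z = 0. Lengths are in m, angles in rad, forces in N, time in s.
With the tool pointing down it reaches from about 0.25 to 0.775 m from the base axis. Payload 4 kg.
Tool frame: the origin (TCP) lies on the centre line of the jaws, within the pads' length; the fingertips stand 17 mm ahead of it and the grasp point (between the pads) lies 2 mm behind it; z points along the fingers, y is the line along which they close (so a half turn about z gives the same grasp; the last joint's range is limited). The gripper opens to 94 mm and grips with 3 to 60 N. Pads are 16 mm wide; open, the fingers measure 119 mm over their backs; the gripper's body (75 mm by 177 mm) begins 78 mm behind the grasp point.
Start: joints at [-1.232, 0.087, 1.371, -0, 1.684, -0.103], TCP at [0.235, -0.497, 0.223] pointing down, gripper open.
Joint ranges: [-3.1, 3.1], [-0.76, 2.03], [0.27, 2.55], [-1.08, 4.22], [0.17, 2.65], [-2.57, 2.57]. Speed limits (rad/s): [2.79, 2.79, 3.14, 3.14, 3.14, 3.14].

INTERFACE

Orientations are given as [roll, pitch, yaw] about the fixed x, y, z axes, in that order (R = Rz(yaw) Ry(pitch) Rx(roll)).
In Python, from bench import robot gives the robot as it stands.
- The arm moves only by the tool servo_tool, never from a script. Its argument "plan" is a list of rows, each a list of 7 numbers: the shift along the tool's x, y, z normalised to -1 to 1, where 1 is 0.1 m, then the turn, a rotation vector about the tool's x, y, z normalised to -1 to 1, where 1 is pi/2 rad, then the finger opening in mm, from 0 to 94. In form: [[x, y, z, ax, ay, az, gripper], ...]. A call has 1 to 12 rows; each row is the pose to reach, as a shift and turn from the pose commanded when the call began, along the tool's axes at that moment; what a row does not reach only later rows make up. A row lasts 1/12 s, in which the tool goes at most 41.7 mm and 7.16 degrees, less where a joint would pass 70% of its speed; a pose out of reach is approached as far as the arm can. A call with a number of a shift or a turn outside -1 to 1 is refused whole. A call with a gripper value outside its range is refused whole. The fingers move at their own pace and stop on an object; the grip force is fixed at half the most. Time passes only in rows, so rows that repeat a pose let the fingers close. It gives the time, the measured TCP pose, the force, the opening and the grip force at its end, in the units of the state.
- robot.get_obs(): the state, without advancing time (a new reading comes with each control period).
- robot.snapshot(name): name is "scene" or "top" or "wrist"; returns the picture (420x560x3 uint8, red, green, blue); there is no depth.
- robot.camera_params(name): a dict with "camera_matrix" (3x3 intrinsics, pixels), "rvec" (rotation vector, rad) and "tvec" (3), from world to camera coordinates, as OpenCV has them; the wrist camera has in their place "tool_from_camera" (4x4, takes a point from camera to tool coordinates, whose origin is the TCP and whose axes are the flange's). Camera axes: x right, y down, z forward; pixel columns grow to the right and rows downward; lengths in m; the calibration is good to about 2 mm. A picture is of the moment at which its call begins: read the wrist's pose just before it. camera_params takes no time and is no camera call.
- robot.close_job(): hands the job in; it is judged then, once.
Trained networks look in the newest picture that a camera, given by its name, has taken for a name from the list of things; names that differ only in an ending like _2 or _b are one class to them, and where a whole thing is asked for, a point or a joint stands for the part that bears it (a point fixed in the world has none). Each returns a list of dicts, best first, with "conf" (0 to 1); they miss things now and then, are a little off and sometimes report something else, mostly with a low value. They report only what shows in the picture. A call takes as long as a camera call.
- robot.find_in(thing, camera): "extent" ([centre column, centre row, width, height] in pixels, round what is visible of it).
The state is a dict: "time": time; "joint_positions": joint angles; "qvel": joint speeds; "joint_torque": joint torques, N m; "tool_pos": TCP position; "ee_rot": TCP orientation; "wrist_force": force on the tool from outside, world axes, zero at the start; "wrist_torque": the same for the moment, N m; "width": finger opening in m; "finger_force": force on a finger pad.
Only numpy, scipy, OpenCV 4.12 (cv2) and the standard library are available. Lean on these libraries where they do the work, as an engineer would, in place of code of your own. Each camera call takes 0.05 s, during which the arm holds its last target. There are 200 camera calls.

TASK

Open the small screw press on the counter. Grip the looped spring clip that locks its hold-down bar, draw it sideways out of the cross-drilled stud without wrenching it, and lay it in the metal tray without dropping it on the counter. Then swing the bar up to at least 45 degrees, where its stiff hinge holds it, and let go; leave the bowl, jar and mug as they are.

Things in the scene. Friction and masses are not known exactly. Their poses are not given: they have to be found in the camera images.
- clip_loop (a point): Centre of the flat oblong loop of the bare metal spring clip: loop 33 mm long along x, 28 mm wide along y, straight parallel sides, 5 mm wire. x points from the loop along the straight leg to its tip, z is normal to the flat clip. The loop sticks out past the bar's edge, free in the air; pinch it across y. The stud's hole lies 37 mm to +x.
- clip: The clip, 75 mm long, 40 g; origin on the straight leg at the middle of the stud, frame as clip_loop. The leg ends 20 mm to +x. A wavy springy leg on its -y side hugs the stud. Pull it out along its own -x, gripping firmly: a few mm of free play, then 7 to 18 N for the wavy leg to ride over the stud, then free; the tip is clear after 31 mm. It has about 1 mm play in the hole.
- stud_hole (a point): Centre of the cross hole (7 mm) of the fixed upright steel stud, 20 mm thick; the hole runs along x. Frame of the press: x square to the bar, y along the bar to its hinge, z up. The clip's loop is on the -x side. The stud's top is 18 mm above; the bar's top 4.5 mm below, the base plate's top 80 mm below, the mould's rim 32 mm below.
- press: Fixed steel screw press, origin under the centre of its base plate (160 mm along x, 320 along y, 14 thick); square mould 124 mm wide in the middle. Stud 110 mm to -y, hinge 115 mm to +y.
- tee (a point): Middle of the T-handle on the screw spindle that stands on the bar: a 15 mm round bar, 150 mm long along y, 105 mm above the cross hole; turns with the bar. A wide gripper pointing straight down on the clip can hit it: tilt the gripper's body back to the -x side of the press by 20 to 35 degrees.
- bar (a joint): Angle of the steel hold-down bar in rad: 0 level and shut, growing as the free end swings up, at most 1.35. It is stiff and stays where it is left; lifting takes about 7 N at the free end. The clip lies across the bar's top and locks it.
- bar_grip (a point): Point to grip on the bar's free end, a plain tongue 24 mm wide along x and 12 mm thick, at mid-thickness, 22 mm from its end and 33 mm from the stud's axis. The frame turns with the bar: x square to the bar, y along the bar to the hinge, z up when shut.
- bar_hinge (a point): Point on the bar's hinge axis, 258 mm from bar_grip along the bar's +y; the hinge axis runs along x; same frame as bar_grip.
- tray_in (a point): Centre of the inner floor of the shallow metal tray (outside 130 mm along x, 150 mm along y, 30 mm high, walls and floor 5 mm); stands on the counter to the left or right of the press.
- bowl: White ceramic bowl, 116 mm wide, 50 mm high; origin under its centre. Bystander.
- jar: Amber glass jar, 60 mm wide, 110 mm high; origin under its centre. Bystander.
- mug: Metal mug, 72 mm wide, 80 mm high, handle to its +y; origin under its centre. Bystander.

How it is judged:
By the outcome, as a careful person would: the job done as asked, in the order asked, and still so for the second after the job is handed in, with the robot touching nothing.
It also fails if it takes over 72 s, if anything falls off the work surface, if the arm or the gripper's body presses on something with over 40 N, if the wrist force passes 120 N, or if a joint passes its speed limit or range.

## Working session

There is one attempt and no reset: what is moved stays moved. The work goes in short steps, Python scripts to look and compute and a tool call to move; the robot and the scene stay as the last step left them, time stands still between calls to the robot, and variables do not carry over. Pictures are saved under pics/ and viewed, at most 13 in all, crops included, and the job is handed in when it is done.

Besides the shell and the picture viewer there is one more tool, called after ">>>" by a JSON object that holds its "method" and its "body", one argument or row to a line. servo_tool: Moves the arm, as the interface text tells. Scaled input: -1 to 1 covers 0.1 m each way for a shift and pi/2 rad each way for a turn. Its arguments: {"type":"object","properties":{"plan":{"type":"array","items":{"type":"array","items":{"type":"number"}}}},"required":["plan"]}

```bash
mkdir -p pics; ls; python3 - <<'E'
from bench import robot
import cv2,numpy as np
np.set_printoptions(precision=4,suppress=True)
for c in ["scene","top"]:
    im=robot.snapshot(c); cv2.imwrite(f"pics/{c}0.png",cv2.resize(im[:,:,::-1],(784,588),interpolation=cv2.INTER_CUBIC))
    print(c,robot.camera_params(c))
    for t in ["clip_loop","clip","stud_hole","press","tee","bar","bar_grip","tray_in","bowl","jar","mug"]:
        print(t,[(np.round(d["extent"],1).tolist(),round(d["conf"],2)) for d in robot.find_in(t,c)[:2]])
o=robot.get_obs();print(o)
print(robot.camera_params("wrist"))
E
```

```text
pics
scene {'camera_matrix': array([[492.3756,   0.    , 278.3738],
       [  0.    , 492.3756, 207.9712],
       [  0.    ,   0.    ,   1.    ]]), 'rvec': array([ 1.317 ,  2.0667, -1.0529]), 'tvec': array([ 0.2291, -0.1995,  1.6792])}
clip_loop [([208.2, 225.9, -2.7, 0.3], 0.43)]
clip [([177.8, 188.2, 39.5, 28.1], 0.7), ([225.6, 216.3, -1.2, -1.7], 0.38)]
stud_hole [([256.1, 247.4, 144.8, 108.0], 0.69)]
press []
tee [([248.1, 227.6, 112.5, 74.2], 0.7)]
bar [([247.8, 226.9, 108.1, 75.5], 0.81), ([145.8, 225.9, 44.6, 43.8], 0.66)]
bar_grip [([244.8, 227.0, 109.8, 69.3], 0.66)]
tray_in [([434.1, 250.9, 76.4, 57.7], 0.82)]
bowl []
jar [([396.4, 293.0, 38.9, 56.2], 0.84)]
mug [([434.1, 252.7, 80.8, 57.8], 0.41)]
top {'camera_matrix': array([[518.5785,   0.    , 275.9765],
       [  0.    , 518.5785, 214.6871],
       [  0.    ,   0.    ,   1.    ]]), 'rvec': array([ 2.1816, -2.1726,  0.1101]), 'tvec': array([-0.0192,  0.5529,  1.2792])}
clip_loop [([323.6, 187.1, 13.9, 31.9], 0.65)]
clip []
stud_hole [([276.8, 185.1, 134.9, 73.1], 0.97), ([285.1, 183.9, 118.5, 47.6], 0.72)]
press [([277.
[... 537 characters left out ...]
0017,  0.0009, -0.0001,  0.001 ]), 'joint_torque': array([ -0.001 , -34.0046, -30.2598,   0.0715,   0.0237,  -0.    ]), 'tool_pos': array([ 0.2352, -0.4972,  0.2225]), 'ee_rot': array([3.1415, 0.    , 0.4418]), 'wrist_force': array([-0.2212, -0.2278, -0.4216]), 'wrist_torque': array([0.0629, 0.0254, 0.0065]), 'finger_force': 0.0, 'width': 0.09390555364230722}
{'camera_matrix': array([[290.3349,   0.    , 280.1395],
       [  0.    , 290.3349, 206.7098],
       [  0.    ,   0.    ,   1.    ]]), 'tool_from_camera': array([[ 0.0003, -0.9738, -0.2275,  0.0658],
       [ 1.    ,  0.0004, -0.0004,  0.0008],
       [ 0.0005, -0.2275,  0.9738, -0.1612],
       [ 0.    ,  0.    ,  0.    ,  1.    ]])}
```

View pics/top0.png

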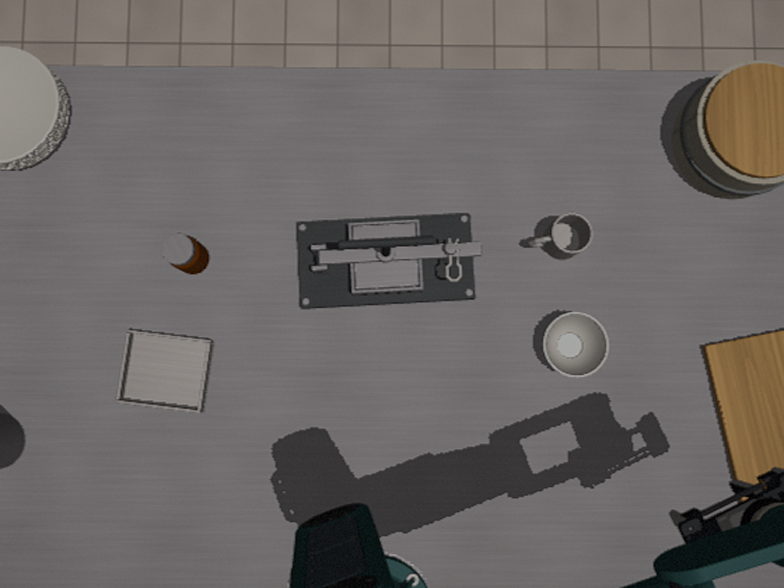

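View pics/scene0.png

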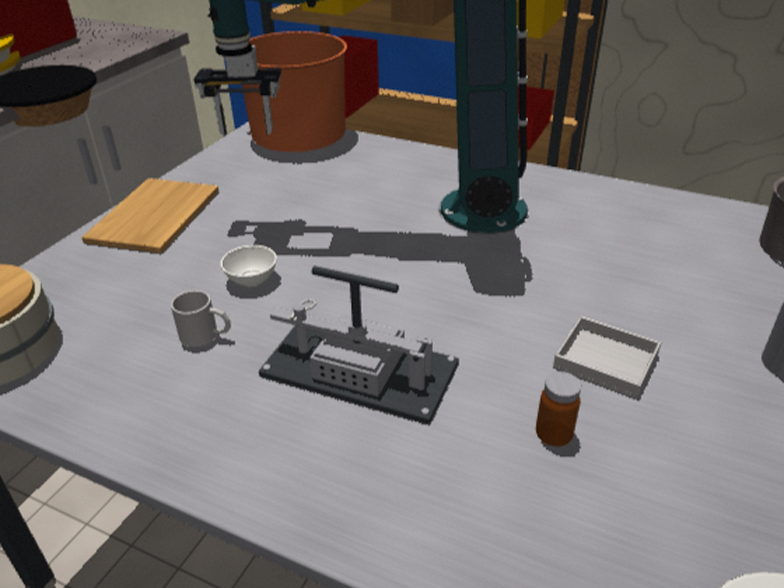

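The top view shows the press with its plate corners at about (297,222), (468,213), (475,298), (300,307), the clip loop at (454,270), and the bar tongue ending at (481,248). The tray is at (165,370), with corners (129,330), (212,340), (201,410), (119,402). In the scene view the loop is at (308,304).

```bash
cat > h.py <<'E'
from bench import robot
import cv2,numpy as np
from scipy.spatial.transform import Rotation as Ro
from scipy.optimize import least_squares
np.set_printoptions(precision=4,suppress=True)
def cam(name,obs=None):
    p=robot.camera_params(name);K=p["camera_matrix"]
    if name=="wrist":
        T=np.eye(4);T[:3,:3]=Ro.from_euler("xyz",obs["ee_rot"]).as_matrix();T[:3,3]=obs["tool_pos"]
        M=np.linalg.inv(T@p["tool_from_camera"]);return K,M[:3,:3],M[:3,3]
    return K,Ro.from_rotvec(p["rvec"]).as_matrix(),p["tvec"]
def ray(c,uv,z):
    K,R,t=c;d=R.T@np.linalg.solve(K,[uv[0],uv[1],1]);o=-R.T@t
    return o+d*(z-o[2])/d[2]
def proj(c,P):
    K,R,t=c;q=(np.atleast_2d(P)@R.T+t)@K.T;return q[:,:2]/q[:,2:]
def delta(obs,pos,R):
    """shift/turn in servo units from the current pose to pos (TCP), R"""
    R0=Ro.from_euler("xyz",obs["ee_rot"]).as_matrix()
    return R0.T@(pos-obs["tool_pos"])/.1, Ro.from_matrix(R0.T@R).as_rotvec()/(np.pi/2)
E
python3 - <<'E'
from h import *
c=cam("top")
for n,pts,z in [("plate",[(297,222),(468,213),(475,298),(300,307)],.014),("tray",[(129,330),(212,340),(201,410),(119,402)],.03),("loop",[(454,270)],.094),("stud",[(450,240)],.112),("barend",[(481,248)],.089)]:
    P=np.array([ray(c,np.array(p)/1.4,z) for p in pts]);print(n,P.tolist() and P,P.mean(0))
s=cam("scene");print(proj(s,[ray(c,np.array((454,270))/1.4,.094)])*1.4)
for n,uv,z in [("bowl",(570,345),.025),("mug",(570,233),.08),("jar",(178,245),.11)]: print(n,ray(c,np.array(uv)/1.4,z))
E
```

```text
plate [[ 0.6979  0.1472  0.014 ]
 [ 0.7163 -0.1663  0.014 ]
 [ 0.5595 -0.1779  0.014 ]
 [ 0.5417  0.1394  0.014 ]] [ 0.6289 -0.0144  0.014 ]
tray [[0.4979 0.4412 0.03  ]
 [0.4807 0.2932 0.03  ]
 [0.3573 0.3093 0.03  ]
 [0.3708 0.4541 0.03  ]] [0.4267 0.3744 0.03  ]
loop [[ 0.5997 -0.1319  0.094 ]] [ 0.5997 -0.1319  0.094 ]
stud [[ 0.6484 -0.1236  0.112 ]] [ 0.6484 -0.1236  0.112 ]
barend [[ 0.6388 -0.1792  0.089 ]] [ 0.6388 -0.1792  0.089 ]
[[306.9033 301.2638]]
bowl [ 0.4746 -0.3463  0.025 ]
mug [ 0.6676 -0.3358  0.08  ]
jar [0.6378 0.3362 0.11  ]
```

```bash
cat >> h.py <<'E'
def tool(yaw,tilt):
    s,c=np.sin(tilt),np.cos(tilt)
    return Ro.from_euler("z",yaw).as_matrix()@np.array([[c,0,s],[0,-1,0],[s,0,-c]])
E
python3 - <<'E'
from h import *
o=robot.get_obs();R=tool(.057,np.radians(27))
L=np.array([.599,-.130,.094]); P=L-.10*R[:,2]+[0,0,.0]
print(P, delta(o,P,R)[1], R.T@(P-o["tool_pos"])/.1)
E
```

```text
[ 0.5537 -0.1326  0.1831] [-0.0577  0.2963  0.2404] [ 2.8394 -3.4588  1.889 ]
```

>>> {"method": "servo_tool", "body": {
  "plan": [
    [0,0,0,-0.0577,0.2963,0.2404,94],
    [0,0,0,-0.0577,0.2963,0.2404,94],
    [0,0,0,-0.0577,0.2963,0.2404,94],
    [0,0,0,-0.0577,0.2963,0.2404,94],
    [0,0,0,-0.0577,0.2963,0.2404,94],
    [0,0,0,-0.0577,0.2963,0.2404,94],
    [0,0,0,-0.0577,0.2963,0.2404,94]
  ]
}}

```text
time: 1.78
tool_pos: [0.2341, -0.4972, 0.2219]
ee_rot: [-3.141, -0.47, 0.056]
wrist_force: [0.3, -0.7, -0.3]
width: 0.0942
finger_force: 0.0
```

>>> {"method": "servo_tool", "body": {
  "plan": [
    [0.24,-0.29,0.16,0,0,0,94],
    [0.48,-0.58,0.31,0,0,0,94],
    [0.71,-0.865,0.47,0,0,0,94]
  ]
}}

```text
time: 2.03
tool_pos: [0.3161, -0.4055, 0.2137]
ee_rot: [3.139, -0.471, 0.059]
wrist_force: [1.0, -1.2, 0.6]
width: 0.0938
finger_force: 0.0
```

>>> {"method": "servo_tool", "body": {
  "plan": [
    [0.24,-0.29,0.16,0,0,0,94],
    [0.48,-0.58,0.31,0,0,0,94],
    [0.71,-0.865,0.47,0,0,0,94]
  ]
}}

```text
time: 2.28
tool_pos: [0.3962, -0.313, 0.2045]
ee_rot: [3.138, -0.471, 0.062]
wrist_force: [0.4, -0.5, 0.3]
width: 0.094
finger_force: 0.0
```

>>> {"method": "servo_tool", "body": {
  "plan": [
    [0.24,-0.29,0.16,0,0,0,94],
    [0.48,-0.58,0.31,0,0,0,94],
    [0.71,-0.865,0.47,0,0,0,94]
  ]
}}

```text
time: 2.53
tool_pos: [0.4758, -0.2213, 0.1952]
ee_rot: [3.138, -0.473, 0.063]
wrist_force: [0.4, -1.0, 0.6]
width: 0.0939
finger_force: 0.0
```

>>> {"method": "servo_tool", "body": {
  "plan": [
    [0.18,-0.22,0.12,0,0,0,94],
    [0.36,-0.44,0.24,0,0,0,94],
    [0.53,-0.65,0.35,0,0,0,94],
    [0.71,-0.865,0.47,0,0,0,94],
    [0.71,-0.865,0.47,0,0,0,94]
  ]
}}

```text
time: 2.95
tool_pos: [0.5561, -0.1269, 0.1847]
ee_rot: [3.141, -0.472, 0.067]
wrist_force: [-0.5, -0.4, -0.4]
width: 0.0941
finger_force: 0.0
```

```bash
python3 - <<'E'
from h import *
o=robot.get_obs();im=robot.snapshot("wrist");cv2.imwrite("pics/w1.png",cv2.resize(im[:,:,::-1],(784,588),interpolation=cv2.INTER_CUBIC))
print(o["tool_pos"],o["ee_rot"],o["wrist_force"],o["time"])
c=cam("wrist",o)
for t in ["clip_loop","stud_hole","bar_grip","clip"]: print(t,[(np.round(d["extent"],1).tolist(),round(d["conf"],2)) for d in robot.find_in(t,"wrist")[:2]])
print(proj(c,[[.599,-.130,.094],[.636,-.125,.112]])*1.4)
E
```

```text
[ 0.5561 -0.1269  0.1847] [ 3.1413 -0.4723  0.067 ] [-0.5212 -0.4017 -0.403 ] 2.95
clip_loop [([287.9, 197.9, 30.5, 76.7], 0.65)]
stud_hole [([169.7, 183.7, 338.8, 159.2], 0.55)]
bar_grip [([169.2, 172.3, 338.5, 130.2], 0.64)]
clip [([288.6, 195.0, 27.3, 70.8], 0.7), ([171.3, 186.4, 342.6, 160.7], 0.45)]
[[400.3065 300.8516]
 [396.6751 238.2683]]
```

View pics/w1.png

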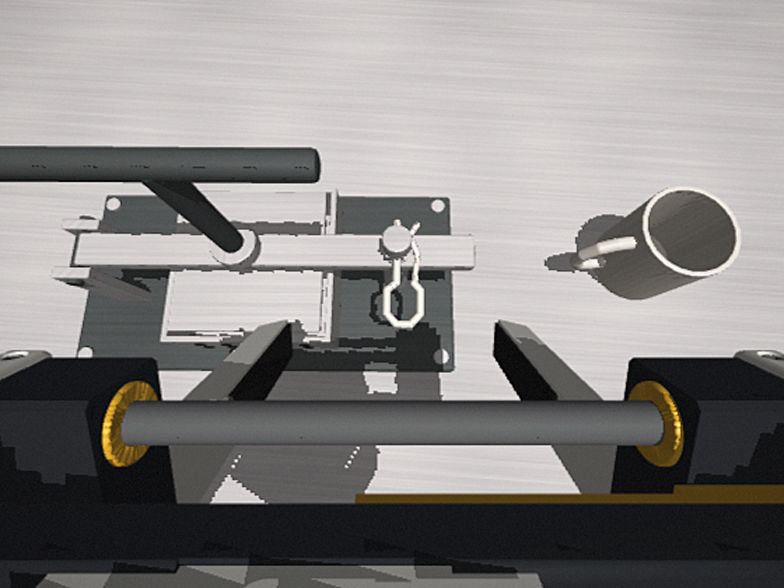

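The wrist view shows the loop centred at about (404,304), with sides at x=384 and x=424. The stud top is at (397,236). The bar's front edge runs from (75,265) to (475,270), its far edge from (75,233) to (473,236), and the tongue end is at x=474.

```bash
python3 - <<'E'
from h import *
o=robot.get_obs();c=cam("wrist",o)
P={}
for n,uv,z in [("loop",(404,304),.094),("loopfar",(404,325),.094),("stud",(397,236),.112),("barend",(474,250),.0895),("bl",(75,249),.0895),("fl",(75,265),.0895),("fr",(475,270),.0895)]:
    P[n]=ray(c,np.array(uv)/1.4,z);print(n,P[n])
d=P["fl"]-P["fr"];print("yaw bar",np.arctan2(-d[0],d[1]))
d=P["stud"]-P["loop"];print("yaw clip",np.arctan2(d[1],d[0]),np.hypot(*d[:2]))
R=tool(.06,np.radians(27));L=P["loop"]
for k in (.05,-.0): 
    T=L-(k-.002)*R[:,2]; print(T,delta(o,T,R))
E
```

```text
loop [ 0.594  -0.1391  0.094 ]
loopfar [ 0.58   -0.1399  0.094 ]
stud [ 0.6346 -0.1321  0.112 ]
barend [ 0.6361 -0.186   0.0895]
bl [0.6208 0.0914 0.0895]
fl [0.6093 0.0885 0.0895]
fr [ 0.6216 -0.1868  0.0895]
yaw bar 0.04472223081976539
yaw clip 0.1729326139336449 0.041180878550032815
[ 0.5723 -0.1405  0.1368] (array([-0.0514,  0.0844,  0.5097]), array([ 0.0016, -0.0002, -0.0012]))
[ 0.5949 -0.1391  0.0922] (array([-0.0516,  0.0832,  1.0097]), array([ 0.0016, -0.0002, -0.0012]))
```

>>> {"method": "servo_tool", "body": {
  "plan": [
    [-0.02,0.03,0.15,0,0,0,60],
    [-0.04,0.06,0.3,0,0,0,60],
    [-0.05,0.085,0.45,0,0,0,60],
    [-0.05,0.085,0.5,0,0,0,60],
    [-0.05,0.085,0.5,0,0,0,60]
  ]
}}

```text
time: 3.62
tool_pos: [0.5709, -0.1407, 0.1354]
ee_rot: [-3.14, -0.468, 0.055]
wrist_force: [0.2, -0.2, 1.3]
width: 0.0641
finger_force: 0.0
```

```bash
python3 - <<'E'
from h import *
o=robot.get_obs();im=robot.snapshot("wrist");cv2.imwrite("pics/w2.png",cv2.resize(im[80:290,140:420,::-1],(784,588),interpolation=cv2.INTER_CUBIC))
print(o["tool_pos"],o["ee_rot"],o["wrist_force"],o["time"],o["width"])
for t in ["clip_loop"]: print(t,[(np.round(d["extent"],1).tolist(),round(d["conf"],2)) for d in robot.find_in(t,"wrist")[:2]])
E
```

```text
[ 0.5709 -0.1407  0.1354] [-3.1402 -0.4684  0.0547] [ 0.1967 -0.2001  1.2586] 3.6167 0.06410230952560422
clip_loop [([270.4, 195.1, 37.5, 96.5], 0.77), ([167.2, 174.2, 334.4, 210.8], 0.53)]
```

View pics/w2.png

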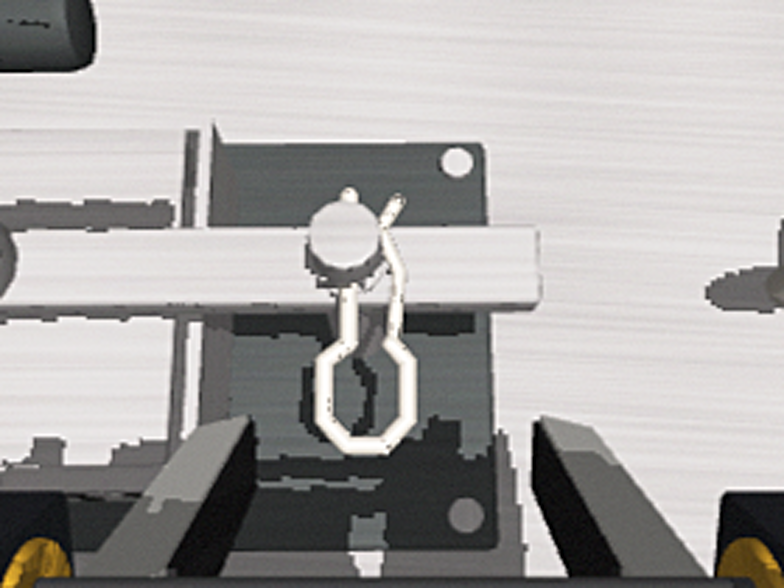

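The crop shows the loop sides at x=323 and x=408, spanning y=345–452 and centred near (365,398). The leg is visible from its base at (348,335) to its tip at (348,193). The stud is at (344,233).

```bash
python3 - <<'E'
from h import *
o=robot.get_obs();c=cam("wrist",o);R0=Ro.from_euler("xyz",o["ee_rot"]).as_matrix()
P={}
for n,uv,z in [("loop",(365,398),.094),("sideL",(323,398),.094),("sideR",(408,398),.094),("end",(365,446),.094),("legbase",(348,335),.094),("tip",(348,193),.094),("sL0",(325,365),.094),("sL1",(324,415),.094),("sR0",(406,365),.094),("sR1",(408,415),.094),("stud",(344,235),.112),("fr",(540,305),.0895),("fl",(10,305),.0895)]:
    P[n]=ray(c,np.array(uv)/2.8+[140,80],z);print(n,P[n],R0.T@(P[n]-o["tool_pos"]))
for a,b in [("legbase","tip"),("sL1","sL0"),("sR1","sR0")]:
    d=P[b]-P[a];print(a,np.arctan2(d[1],d[0]),np.hypot(*d[:2]))
for yaw in (.05,.1):
    R=tool(yaw,np.radians(27));T=P["loop"]+.002*R[:,2];print(T,delta(o,T,R))
E
```

```text
loop [ 0.5982 -0.1324  0.094 ] [ 0.0039 -0.0069  0.0511]
sideL [ 0.5976 -0.121   0.094 ] [ 0.0039 -0.0183  0.0511]
sideR [ 0.5989 -0.144   0.094 ] [0.0039 0.0048 0.0511]
end [ 0.5852 -0.1332  0.094 ] [-0.0077 -0.0068  0.0452]
legbase [ 0.6156 -0.1265  0.094 ] [ 0.0197 -0.0118  0.0591]
tip [ 0.658  -0.1236  0.094 ] [ 0.0576 -0.0123  0.0785]
sL0 [ 0.6068 -0.1208  0.094 ] [ 0.0121 -0.0179  0.0553]
sL1 [ 0.5929 -0.1216  0.094 ] [-0.0002 -0.0179  0.049 ]
sR0 [ 0.608 -0.143  0.094] [0.0121 0.0043 0.0553]
sR1 [ 0.5942 -0.1443  0.094 ] [-0.0002  0.0047  0.049 ]
stud [ 0.6377 -0.1249  0.112 ] [ 0.0476 -0.0121  0.0532]
fr [ 0.6287 -0.1802  0.0895] [0.0266 0.0426 0.0678]
fl [ 0.6202 -0.0295  0.0895] [ 0.0266 -0.1084  0.0677]
legbase 0.0692821853649457 0.04253925878145904
sL1 0.056590444207411376 0.013858149497869506
sR1 0.0911143641578554 0.013866717143747648
[ 0.5991 -0.1323  0.0922] (array([ 0.0392, -0.069 ,  0.531 ]), array([-0.0015, -0.0003,  0.0034]))
[ 0.5991 -0.1323  0.0922] (array([ 0.0392, -0.0694,  0.531 ]), array([ 0.013 , -0.0003, -0.0249]))
```

>>> {"method": "servo_tool", "body": {
  "plan": [
    [0.04,-0.07,0.1,0.005,0,-0.008,60],
    [0.04,-0.07,0.2,0.005,0,-0.008,60],
    [0.04,-0.07,0.3,0.005,0,-0.008,60],
    [0.04,-0.07,0.4,0.005,0,-0.008,60],
    [0.04,-0.07,0.48,0.005,0,-0.008,55],
    [0.04,-0.07,0.53,0.005,0,-0.008,50],
    [0.04,-0.07,0.53,0.005,0,-0.008,50],
    [0.04,-0.07,0.53,0.005,0,-0.008,50]
  ]
}}

```text
time: 4.38
tool_pos: [0.5991, -0.1312, 0.091]
ee_rot: [-3.14, -0.47, 0.071]
wrist_force: [-0.0, -0.1, 0.3]
width: 0.0498
finger_force: 0.0
```

```bash
python3 - <<'E'
from h import *
o=robot.get_obs();im=robot.snapshot("wrist");cv2.imwrite("pics/w3.png",cv2.resize(im[80:290,140:420,::-1],(784,588),interpolation=cv2.INTER_CUBIC))
print(o["tool_pos"],o["ee_rot"],o["wrist_force"],o["time"],o["width"])
R=tool(.065,np.radians(27));L=np.array([.5982,-.1324,.094]);print(delta(o,L+.002*R[:,2],R)); print((proj(cam("wrist",o),[L])-[140,80])*2.8)
E
```

```text
[ 0.5991 -0.1312  0.091 ] [-3.1396 -0.4704  0.0709] [-0.027  -0.1237  0.2868] 4.3833 0.049844031198388365
(array([ 0.0047,  0.0111, -0.0109]), array([-0.003 ,  0.0006,  0.0034]))
[[394.9686 487.0295]]
```

View pics/w3.png

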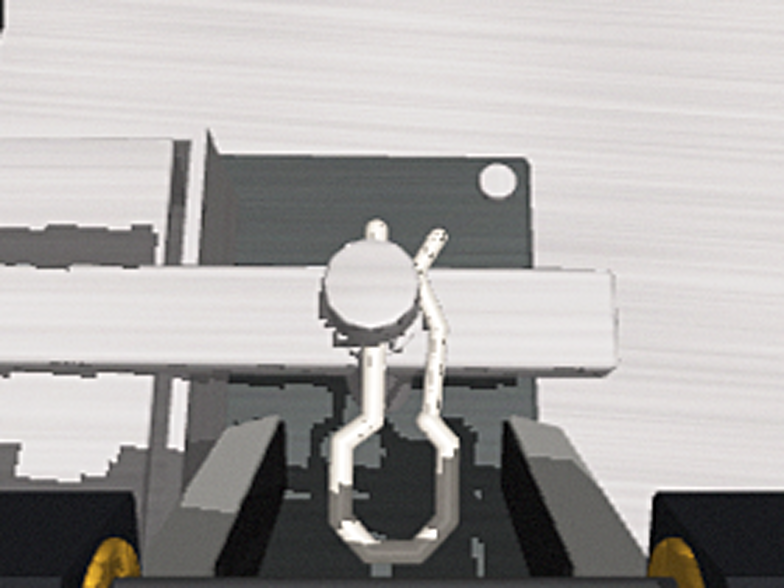

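The loop at (394,492) sits midway between the fingers and level with the pads, so I'll close.

>>> {"method": "servo_tool", "body": {
  "plan": [
    [0,0.01,-0.01,0,0,0,40],
    [0,0.01,-0.01,0,0,0,32],
    [0,0.01,-0.01,0,0,0,20],
    [0,0.01,-0.01,0,0,0,10],
    [0,0.01,-0.01,0,0,0,10],
    [0,0.01,-0.01,0,0,0,10],
    [0,0.01,-0.01,0,0,0,10]
  ]
}}

```text
time: 5.02
tool_pos: [0.5989, -0.1326, 0.093]
ee_rot: [-3.141, -0.472, 0.071]
wrist_force: [-0.2, -0.1, -0.0]
width: 0.0266
finger_force: 30.0
```

>>> {"method": "servo_tool", "body": {
  "plan": [
    [-0.018,0,-0.009,0,0,0,10],
    [-0.036,0,-0.018,0,0,0,10],
    [-0.053,0,-0.027,0,0,0,10],
    [-0.071,0,-0.036,0,0,0,10],
    [-0.089,0,-0.045,0,0,0,10],
    [-0.107,0,-0.054,0,0,0,10]
  ]
}}

```text
time: 5.52
tool_pos: [0.5905, -0.1337, 0.0954]
ee_rot: [3.141, -0.481, 0.07]
wrist_force: [12.5, -0.1, -3.0]
width: 0.0262
finger_force: 30.0
```

>>> {"method": "servo_tool", "body": {
  "plan": [
    [-0.022,0,-0.001,0,0,0,10],
    [-0.043,0,-0.008,0,0,0,10],
    [-0.061,0,-0.017,0,0,0,10],
    [-0.079,0,-0.026,0,0,0,10],
    [-0.097,0,-0.035,0,0,0,10],
    [-0.115,0,-0.044,0,0,0,10]
  ]
}}

```text
time: 6.02
tool_pos: [0.574, -0.134, 0.0909]
ee_rot: [-3.14, -0.471, 0.071]
wrist_force: [0.6, 0.9, -0.0]
width: 0.0265
finger_force: 30.0
```

>>> {"method": "servo_tool", "body": {
  "plan": [
    [-0.018,0,-0.015,0,0,0,10],
    [-0.036,0,-0.024,0,0,0,10],
    [-0.071,0,-0.042,0,0,0,10],
    [-0.107,0,-0.06,0,0,0,10],
    [-0.142,0,-0.078,0,0,0,10],
    [-0.22,0,-0.117,0,0,0,10],
    [-0.32,0,-0.168,0,0,0,10],
    [-0.32,0,-0.168,0,0,0,10]
  ]
}}

```text
time: 6.68
tool_pos: [0.5365, -0.1366, 0.091]
ee_rot: [-3.14, -0.47, 0.07]
wrist_force: [-0.2, 0.0, -0.6]
width: 0.0268
finger_force: 30.0
```

```bash
python3 - <<'E'
from h import *
o=robot.get_obs();im=robot.snapshot("wrist");cv2.imwrite("pics/w4.png",im[:,:,::-1])
print(o["tool_pos"],o["ee_rot"],o["wrist_force"],o["time"],o["width"])
R=tool(-.115,np.radians(5))
print(delta(o,o["tool_pos"],R)[1]); print(R.T@(np.array([.4267,.3744,.10])-o["tool_pos"])/.1)
E
```

```text
[ 0.5365 -0.1366  0.091 ] [-3.1396 -0.4696  0.0704] [-0.163   0.0477 -0.6321] 6.6833 0.026821993553359763
[-0.0339 -0.2426  0.1144]
[-1.663  -4.9502 -0.2358]
```

View pics/w4.png

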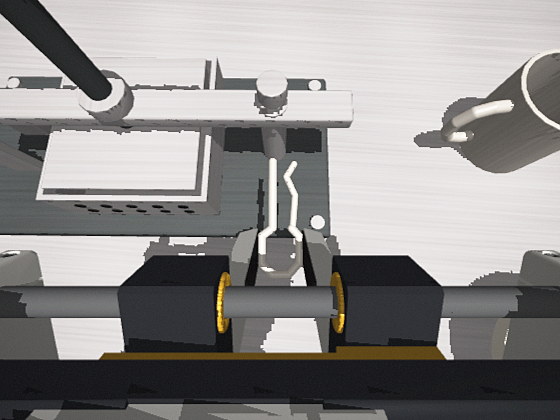

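The wrist view shows the clip fully out of the stud and held firmly, with the loop at about (281,255) and the leg tip at (272,160). Next I'll back away and go to the tray.

```bash
python3 - <<'E'
from h import *
o=robot.get_obs()
R0=tool(.07,.47);print(R0.T@np.array([-.1,.03,.06])/.1)
R=tool(-.115,np.radians(10));print(Ro.from_matrix(R0.T@R).as_rotvec()/(np.pi/2))
p=o["tool_pos"]+[-.1,.03,.06];print(p);print(R.T@(np.array([.407,.374,.11])-p)/.1)
c=cam("scene");print(proj(c,[ray(cam("top"),np.array(q)/1.4,.03) for q in [(129,330),(212,340),(201,410),(119,402)]])*1.4)
E
```

```text
[-0.5989 -0.3692 -0.9772]
[-0.0374 -0.1876  0.1121]
[ 0.4375 -0.1068  0.1515]
[-0.9133 -4.7415  0.2602]
[[638.4512 384.1762]
 [553.3063 353.2796]
 [578.7182 315.7074]
 [657.8478 340.8155]]
```

>>> {"method": "servo_tool", "body": {
  "plan": [
    [-0.15,-0.09,-0.24,0,0,0,10],
    [-0.3,-0.18,-0.49,0,0,0,10],
    [-0.45,-0.28,-0.73,0,0,0,10],
    [-0.6,-0.37,-0.98,0,0,0,10],
    [-0.6,-0.37,-0.98,-0.009,-0.047,0.028,10],
    [-0.6,-0.37,-0.98,-0.018,-0.094,0.056,10],
    [-0.6,-0.37,-0.98,-0.028,-0.14,0.084,10],
    [-0.6,-0.37,-0.98,-0.037,-0.188,0.112,10],
    [-0.6,-0.37,-0.98,-0.037,-0.188,0.112,10]
  ]
}}

```text
time: 7.48
tool_pos: [0.4405, -0.1069, 0.153]
ee_rot: [-3.14, -0.176, -0.112]
wrist_force: [-0.4, -0.5, -0.9]
width: 0.027
finger_force: 30.0
```

>>> {"method": "servo_tool", "body": {
  "plan": [
    [-0.05,-0.24,0.01,0,0,0,10],
    [-0.1,-0.48,0.01,0,0,0,10],
    [-0.14,-0.71,0.01,0,0,0,10],
    [-0.18,-0.95,0.02,0,0,0,10]
  ]
}}

```text
time: 7.82
tool_pos: [0.4313, -0.0098, 0.1467]
ee_rot: [-3.139, -0.176, -0.113]
wrist_force: [0.1, -0.4, -1.0]
width: 0.0265
finger_force: 30.0
```

>>> {"method": "servo_tool", "body": {
  "plan": [
    [-0.05,-0.24,0.01,0,0,0,10],
    [-0.1,-0.48,0.01,0,0,0,10],
    [-0.14,-0.71,0.01,0,0,0,10],
    [-0.18,-0.95,0.02,0,0,0,10]
  ]
}}

```text
time: 8.15
tool_pos: [0.4247, 0.0868, 0.1419]
ee_rot: [-3.138, -0.177, -0.112]
wrist_force: [0.2, -0.7, -0.1]
width: 0.0266
finger_force: 30.0
```

>>> {"method": "servo_tool", "body": {
  "plan": [
    [-0.05,-0.24,0.01,0,0,0,10],
    [-0.1,-0.48,0.01,0,0,0,10],
    [-0.14,-0.71,0.01,0,0,0,10],
    [-0.18,-0.95,0.02,0,0,0,10]
  ]
}}

```text
time: 8.48
tool_pos: [0.4181, 0.1832, 0.137]
ee_rot: [-3.138, -0.176, -0.112]
wrist_force: [0.7, -0.7, 0.4]
width: 0.0268
finger_force: 30.0
```

>>> {"method": "servo_tool", "body": {
  "plan": [
    [-0.05,-0.24,0.01,0,0,0,10],
    [-0.1,-0.48,0.01,0,0,0,10],
    [-0.14,-0.71,0.01,0,0,0,10],
    [-0.18,-0.95,0.02,0,0,0,10],
    [-0.18,-0.95,0.02,0,0,0,10]
  ]
}}

```text
time: 8.9
tool_pos: [0.4112, 0.2816, 0.1316]
ee_rot: [-3.137, -0.174, -0.109]
wrist_force: [-0.1, -1.0, -0.2]
width: 0.0267
finger_force: 30.0
```

```bash
python3 - <<'E'
from h import *
o=robot.get_obs()
print(o["tool_pos"],o["ee_rot"],o["wrist_force"],o["time"],o["width"])
R=tool(-.115,np.radians(10));print(delta(o,np.array([.407,.374,.06]),R))
im=robot.snapshot("wrist");cv2.imwrite("pics/w5.png",im[:,:,::-1])
E
```

```text
[0.4112 0.2816 0.1316] [-3.1367 -0.1739 -0.1088] [-0.1388 -1.0345 -0.1943] 8.9 0.026742252786340764
(array([-0.2633, -0.9106,  0.6848]), array([-0.0038,  0.0004,  0.0039]))
```

View pics/w5.png

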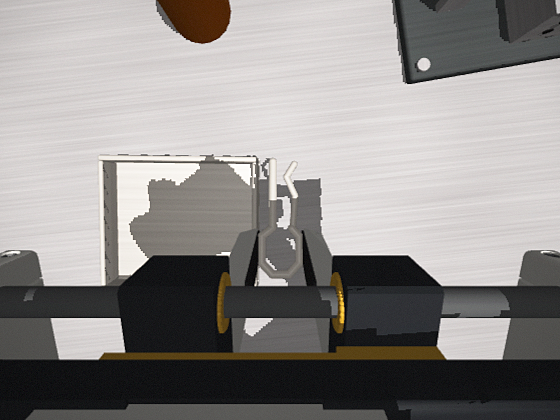

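The wrist view shows the clip held and the tray to its left. The tray's far rim runs from (99,155) to (258,157), and its near inner edge is at about y=282.

```bash
python3 - <<'E'
from h import *
o=robot.get_obs();c=cam("wrist",o)
a=ray(c,(99,155),.03);b=ray(c,(258,157),.03);print(a,b,np.linalg.norm(a-b));d=(a-b)/np.linalg.norm(a-b)
m=(a+b)/2-.065*np.array([d[1],-d[0],0]);print("centre",m)
x=np.array([d[1],-d[0],0])
R=tool(-.115,np.radians(10))
for z in (.06,.026): print(delta(o,np.array([*(m-.02*x)[:2],z]),R))
E
```

```text
[0.4992 0.4394 0.03  ] [0.4813 0.2926 0.03  ] 0.14784246576187945
centre [0.4258 0.3738 0.03  ]
(array([-0.2808, -0.9519,  0.6802]), array([-0.0023,  0.0002,  0.0035]))
(array([-0.3397, -0.9511,  1.015 ]), array([-0.0023,  0.0002,  0.0035]))
```

>>> {"method": "servo_tool", "body": {
  "plan": [
    [-0.04,-0.24,0,0,0,0,10],
    [-0.08,-0.48,0,0,0,0,10],
    [-0.12,-0.72,0,0,0,0,10],
    [-0.16,-0.95,0,0,0,0,10],
    [-0.18,-0.95,0.15,0,0,0,10],
    [-0.21,-0.95,0.3,0,0,0,10],
    [-0.24,-0.95,0.45,0,0,0,10],
    [-0.26,-0.95,0.58,0,0,0,10],
    [-0.28,-0.95,0.68,0,0,0,10],
    [-0.28,-0.95,0.68,0,0,0,10]
  ]
}}

```text
time: 9.78
tool_pos: [0.4058, 0.3725, 0.0577]
ee_rot: [3.14, -0.171, -0.113]
wrist_force: [-0.7, 0.4, -0.8]
width: 0.0268
finger_force: 30.0
```

>>> {"method": "servo_tool", "body": {
  "plan": [
    [-0.015,0,0.08,0,0,0,10],
    [-0.03,0,0.16,0,0,0,10],
    [-0.045,0,0.24,0,0,0,10],
    [-0.055,0,0.3,0,0,0,10],
    [-0.055,0,0.3,0,0,0,10]
  ]
}}

```text
time: 10.2
tool_pos: [0.406, 0.3741, 0.0282]
ee_rot: [3.141, -0.173, -0.113]
wrist_force: [-0.9, -1.0, -0.6]
width: 0.0266
finger_force: 30.0
```

>>> {"method": "servo_tool", "body": {
  "plan": [
    [-0.01,0,0.02,0,0,0,30],
    [-0.01,0,0.02,0,0,0,40],
    [-0.01,0,0.02,0,0,0,50],
    [-0.01,0,0.02,0,0,0,50],
    [-0.01,0,0.02,0,0,0,50],
    [0.01,0,-0.1,0,0,0,50],
    [0.03,0,-0.2,0,0,0,50],
    [0.06,0,-0.4,0,0,0,50],
    [0.1,0,-0.7,0,0,0,50],
    [0.15,0,-1,0,0,0,50],
    [0.15,0,-1,0,0,0,50]
  ]
}}

```text
time: 11.12
tool_pos: [0.4078, 0.378, 0.1409]
ee_rot: [-3.128, -0.186, -0.115]
wrist_force: [1.0, 0.5, 0.8]
width: 0.05
finger_force: 0.0
```

```bash
python3 - <<'E'
from h import *
o=robot.get_obs()
print(o["tool_pos"],o["ee_rot"],o["wrist_force"],o["time"],o["width"])
im=robot.snapshot("wrist");cv2.imwrite("pics/w6.png",im[:,:,::-1])
E
```

```text
[0.4078 0.378  0.1409] [-3.1277 -0.1861 -0.1151] [0.9956 0.4894 0.7849] 11.1167 0.05003547359291393
```

View pics/w6.png

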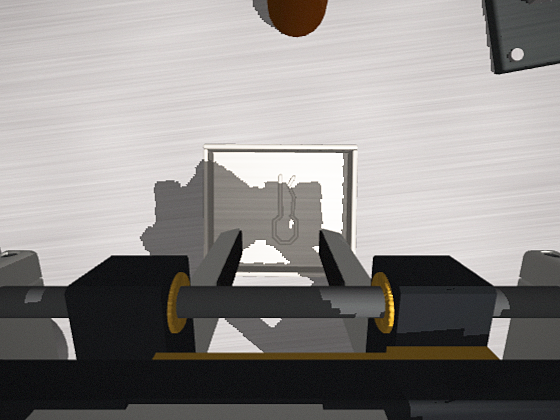

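The clip lies flat in the middle of the tray at about (287,215), and the gripper is empty. Next is the bar.

```bash
cat >> h.py <<'E'
YP=.0565
def btool(phi,yaw=YP,lean=np.radians(30)):
    """gripping bar across x with tool x along the bar; bar at angle phi"""
    a=phi-lean  # rotation about press -x from pointing down
    R=np.array([[0,1,0],[1,0,0],[0,0,-1.]])  # x->y, y->x, z->-z
    return Ro.from_euler("z",yaw).as_matrix()@Ro.from_euler("x",-a).as_matrix()@R
E
python3 - <<'E'
from h import *
o=robot.get_obs();R0=Ro.from_euler("xyz",o["ee_rot"]).as_matrix();R1=btool(0)
print(R1)
rv=Ro.from_matrix(R0.T@R1).as_rotvec();print(rv/np.pi*2,np.degrees(np.linalg.norm(rv)))
h=Ro.from_rotvec(rv/2);Rm=R0@h.as_matrix()
print(rv/np.pi, R0.T@np.array([0,-.08,.09])/.1, Rm.T@np.array([0,-.1,.03])/.1)
p=o["tool_pos"]+[0,-.18,.12]
G=np.array([.636,-.1245,.0835])-.033*np.array([-YP,1,0]);P=G-.11*R1[:,2];print(G,P,R1.T@(P-p)/.1)
E
```

```text
[[-0.0489  0.9984 -0.0282]
 [ 0.8646  0.0565  0.4992]
 [ 0.5     0.     -0.866 ]]
[ 0.3799  0.1531 -1.0446] 100.98111085545608
[ 0.1899  0.0765 -0.5223] [ 0.2537  0.7853 -0.8769] [-0.5188  0.6983 -0.5772]
[ 0.6379 -0.1575  0.0835] [ 0.641  -0.2124  0.1788] [-4.0518  2.107  -1.4261]
```

>>> {"method": "servo_tool", "body": {
  "plan": [
    [0.06,0.2,-0.22,0.024,0.01,-0.065,50],
    [0.13,0.39,-0.44,0.048,0.019,-0.13,50],
    [0.19,0.59,-0.66,0.071,0.029,-0.196,50],
    [0.25,0.79,-0.88,0.095,0.038,-0.26,50],
    [0.25,0.79,-0.88,0.119,0.048,-0.326,50],
    [0.25,0.79,-0.88,0.142,0.057,-0.392,50],
    [0.25,0.79,-0.88,0.166,0.067,-0.457,50],
    [0.25,0.79,-0.88,0.19,0.0765,-0.522,50],
    [0.25,0.79,-0.88,0.19,0.0765,-0.522,50]
  ]
}}

```text
time: 11.92
tool_pos: [0.4045, 0.2939, 0.2214]
ee_rot: [-3.051, -0.342, 0.725]
wrist_force: [0.4, -0.7, 0.3]
width: 0.0503
finger_force: 0.0
```

>>> {"method": "servo_tool", "body": {
  "plan": [
    [-0.13,0.17,-0.14,0.024,0.01,-0.065,50],
    [-0.26,0.35,-0.29,0.048,0.019,-0.13,50],
    [-0.39,0.52,-0.43,0.071,0.029,-0.196,50],
    [-0.52,0.7,-0.58,0.095,0.038,-0.26,50],
    [-0.52,0.7,-0.58,0.119,0.048,-0.326,50],
    [-0.52,0.7,-0.58,0.142,0.057,-0.392,50],
    [-0.52,0.7,-0.58,0.166,0.067,-0.457,50],
    [-0.52,0.7,-0.58,0.19,0.0765,-0.522,50],
    [-0.52,0.7,-0.58,0.19,0.0765,-0.522,50]
  ]
}}

```text
time: 12.67
tool_pos: [0.4054, 0.1946, 0.2518]
ee_rot: [-3.126, -0.516, 1.616]
wrist_force: [0.3, -0.8, 0.1]
width: 0.0499
finger_force: 0.0
```

>>> {"method": "servo_tool", "body": {
  "plan": [
    [-0.22,-0.015,-0.13,0,0,0,50],
    [-0.44,-0.03,-0.25,0,0,0,50],
    [-0.66,-0.045,-0.38,0,0,0,50],
    [-0.88,-0.06,-0.51,0,0,0,50]
  ]
}}

```text
time: 13.0
tool_pos: [0.4039, 0.0928, 0.2538]
ee_rot: [-3.127, -0.515, 1.616]
wrist_force: [0.6, -0.7, -0.3]
width: 0.0498
finger_force: 0.0
```

>>> {"method": "servo_tool", "body": {
  "plan": [
    [-0.22,-0.015,-0.13,0,0,0,50],
    [-0.44,-0.03,-0.25,0,0,0,50],
    [-0.66,-0.045,-0.38,0,0,0,50],
    [-0.88,-0.06,-0.51,0,0,0,50],
    [-0.88,-0.06,-0.51,0,0,0,50]
  ]
}}

```text
time: 13.42
tool_pos: [0.4044, -0.0114, 0.2542]
ee_rot: [-3.126, -0.514, 1.61]
wrist_force: [0.5, 0.0, -0.3]
width: 0.0505
finger_force: 0.0
```

>>> {"method": "servo_tool", "body": {
  "plan": [
    [-0.22,-0.015,-0.13,0,0,0,50],
    [-0.44,-0.03,-0.25,0,0,0,50],
    [-0.66,-0.045,-0.38,0,0,0,50],
    [-0.88,-0.06,-0.51,0,0,0,50]
  ]
}}

```text
time: 13.75
tool_pos: [0.4037, -0.1105, 0.2558]
ee_rot: [-3.128, -0.515, 1.617]
wrist_force: [-0.4, -0.4, 0.7]
width: 0.0503
finger_force: 0.0
```

>>> {"method": "servo_tool", "body": {
  "plan": [
    [-0.22,-0.015,-0.13,0,0,0,50],
    [-0.44,-0.03,-0.25,0,0,0,50],
    [-0.66,-0.045,-0.38,0,0,0,50],
    [-0.88,-0.06,-0.51,0,0,0,50]
  ]
}}

```text
time: 14.08
tool_pos: [0.4037, -0.2125, 0.2567]
ee_rot: [-3.127, -0.515, 1.617]
wrist_force: [0.1, 0.3, -0.4]
width: 0.0502
finger_force: 0.0
```

>>> {"method": "servo_tool", "body": {
  "plan": [
    [-0.04,0.2,0.04,0,0,0,50],
    [-0.07,0.4,0.08,0,0,0,50],
    [-0.11,0.6,0.12,0,0,0,50],
    [-0.14,0.8,0.15,0,0,0,50]
  ]
}}

```text
time: 14.42
tool_pos: [0.4845, -0.2117, 0.2355]
ee_rot: [-3.127, -0.516, 1.616]
wrist_force: [0.2, 0.1, 0.8]
width: 0.0501
finger_force: 0.0
```

>>> {"method": "servo_tool", "body": {
  "plan": [
    [-0.04,0.2,0.04,0,0,0,50],
    [-0.07,0.4,0.08,0,0,0,50],
    [-0.11,0.6,0.12,0,0,0,50],
    [-0.14,0.8,0.15,0,0,0,50],
    [-0.14,0.8,0.15,0,0,0,50]
  ]
}}

```text
time: 14.83
tool_pos: [0.5657, -0.2108, 0.213]
ee_rot: [-3.127, -0.518, 1.618]
wrist_force: [-0.5, 0.3, -0.1]
width: 0.0501
finger_force: 0.0
```

```bash
python3 - <<'E'
from h import *
o=robot.get_obs()
print(o["tool_pos"],o["ee_rot"],o["joint_positions"],o["time"])
R1=btool(0);G=np.array([.6379,-.1575,.0835]);print(delta(o,G-.10*R1[:,2],R1))
E
```

```text
[ 0.5657 -0.2108  0.213 ] [-3.1265 -0.5175  1.6183] [-0.6578  0.4151  1.076   0.4119  1.9826 -0.6063] 14.8333
(array([-0.2138,  0.7569,  0.36  ]), array([-0.0067,  0.0038, -0.005 ]))
```

>>> {"method": "servo_tool", "body": {
  "plan": [
    [-0.05,0.19,0.09,0,0,0,50],
    [-0.1,0.38,0.18,0,0,0,50],
    [-0.15,0.57,0.27,-0.003,0.002,-0.003,50],
    [-0.21,0.76,0.36,-0.007,0.004,-0.005,50],
    [-0.21,0.76,0.36,-0.007,0.004,-0.005,50],
    [-0.21,0.76,0.36,-0.007,0.004,-0.005,50]
  ]
}}

```text
time: 15.33
tool_pos: [0.6382, -0.2081, 0.1717]
ee_rot: [-3.141, -0.524, 1.627]
wrist_force: [-1.1, -0.9, -0.2]
width: 0.05
finger_force: 0.0
```

```bash
python3 - <<'E'
from h import *
o=robot.get_obs()
print(o["tool_pos"],o["ee_rot"],o["wrist_force"],o["time"])
im=robot.snapshot("wrist");cv2.imwrite("pics/w7.png",cv2.resize(im[:,:,::-1],(784,588),interpolation=cv2.INTER_CUBIC))
print(proj(cam("wrist",o),[[.6379,-.1575,.0895],[.636,-.1245,.112]])*1.4)
E
```

```text
[ 0.6382 -0.2081  0.1717] [-3.1411 -0.524   1.6274] [-1.0503 -0.8884 -0.2474] 15.3333
[[395.4052 291.8504]
 [395.5049 230.7551]]
```

View pics/w7.png

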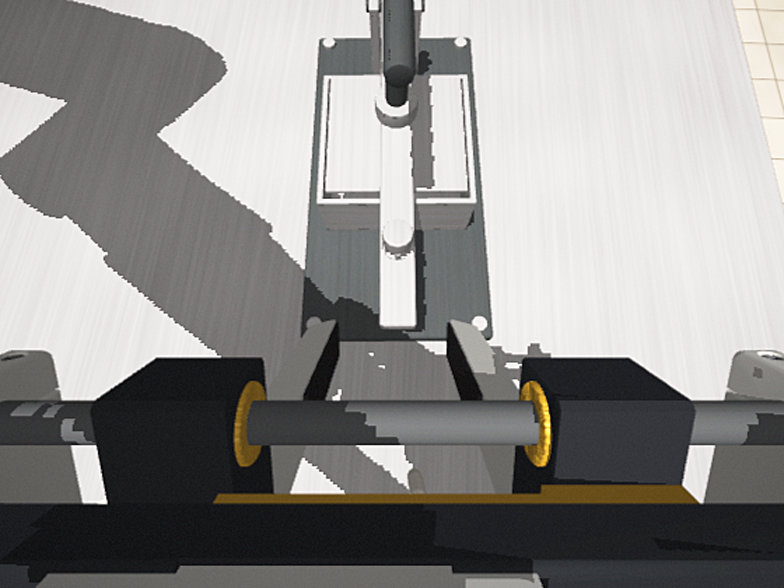

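The wrist view shows the stud at (398,233) and the bar's free end at (398,327), a few mm right of the finger midline at about 392. This matches the prediction, so I'll descend.

>>> {"method": "servo_tool", "body": {
  "plan": [
    [0,0.04,0.2,0,0,0,50],
    [0,0.04,0.4,0,0,0,50],
    [0,0.04,0.6,0,0,0,50],
    [0,0.04,0.75,0,0,0,50],
    [0,0.04,0.88,0,0,0,50],
    [0,0.04,0.98,0,0,0,50],
    [0,0.04,0.98,0,0,0,50]
  ]
}}

```text
time: 15.97
tool_pos: [0.6391, -0.159, 0.0869]
ee_rot: [3.14, -0.524, 1.629]
wrist_force: [-0.2, -0.5, -0.4]
width: 0.0504
finger_force: 0.0
```

```bash
python3 - <<'E'
from h import *
o=robot.get_obs()
print(o["tool_pos"],o["ee_rot"],o["wrist_force"],o["time"])
R1=btool(0);G=np.array([.639,-.1575,.0835]);print(delta(o,G+.002*R1[:,2],R1))
im=robot.snapshot("wrist");cv2.imwrite("pics/w8.png",cv2.resize(im[:,:,::-1],(784,588),interpolation=cv2.INTER_CUBIC))
E
```

```text
[ 0.6391 -0.159   0.0869] [ 3.1404 -0.5241  1.6285] [-0.2137 -0.4594 -0.4444] 15.9667
(array([-0.004 ,  0.    ,  0.0564]), array([ 0.0004, -0.0003,  0.0007]))
```

View pics/w8.png

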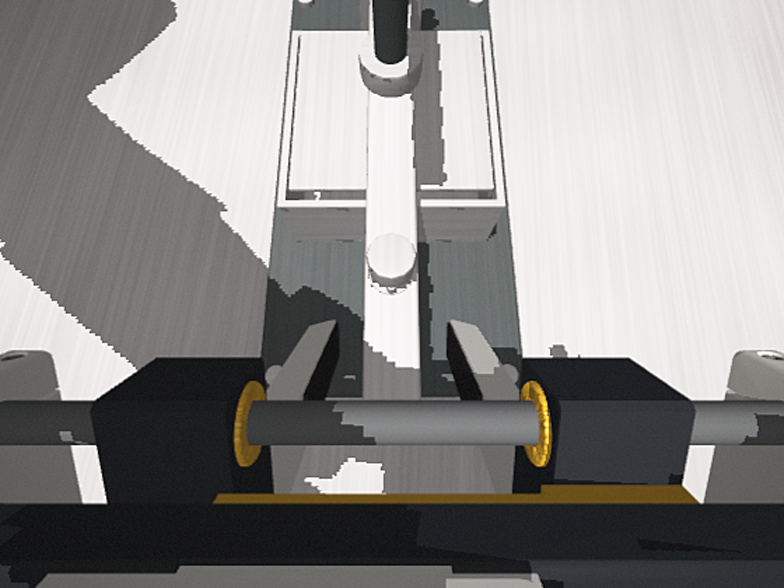

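The bar sits centred between the fingers (bar x≈391, finger midline ≈392). I'll go in 5 mm more and grip.

>>> {"method": "servo_tool", "body": {
  "plan": [
    [0,0,0.05,0,0,0,45],
    [0,0,0.05,0,0,0,32],
    [0,0,0.05,0,0,0,26],
    [0,0,0.05,0,0,0,10],
    [0,0,0.05,0,0,0,10],
    [0,0,0.05,0,0,0,10],
    [0,0,0.05,0,0,0,10]
  ]
}}

```text
time: 16.6
tool_pos: [0.6386, -0.1582, 0.084]
ee_rot: [3.142, -0.523, 1.629]
wrist_force: [-5.5, -1.1, 2.2]
width: 0.0237
finger_force: 30.0
```

```bash
python3 - <<'E'
from h import *
o=robot.get_obs()
print(o["tool_pos"],o["ee_rot"],o["wrist_force"],o["time"],o["width"])
# arc: in tool frame, hinge relative to TCP at start
R0=Ro.from_euler("xyz",o["ee_rot"]).as_matrix()
ax=Ro.from_euler("z",YP).as_matrix()@np.array([1,0,0]);yb=Ro.from_euler("z",YP).as_matrix()@np.array([0,1,0])
H=o["tool_pos"]-R0[:,2]*.002+.258*yb; H[2]=.0835
def row(dphi):
    Q=Ro.from_rotvec(-ax*dphi).as_matrix();p=H+Q@(o["tool_pos"]-H)
    return np.round(np.r_[R0.T@(p-o["tool_pos"])/.1, Ro.from_matrix(R0.T@Q@R0).as_rotvec()/(np.pi/2)],3)
for d in (2,4,6,8,10,12,14,16,18,20): print(d,row(np.radians(d)).tolist())
E
```

```text
[ 0.6386 -0.1582  0.084 ] [ 3.1416 -0.5231  1.6287] [-5.4872 -1.0547  2.2334] 16.6 0.02368572503308059
2 [0.046, 0.0, -0.077, 0.0, -0.022, 0.0]
4 [0.095, 0.0, -0.152, 0.0, -0.044, 0.0]
6 [0.147, 0.0, -0.225, 0.0, -0.067, 0.0]
8 [0.201, 0.0, -0.297, 0.0, -0.089, 0.0]
10 [0.257, 0.0, -0.367, 0.0, -0.111, 0.0]
12 [0.316, 0.0, -0.434, 0.0, -0.133, 0.0]
14 [0.378, 0.0, -0.5, 0.0, -0.156, 0.0]
16 [0.441, 0.0, -0.563, 0.0, -0.178, 0.0]
18 [0.507, 0.0, -0.624, 0.0, -0.2, 0.0]
20 [0.575, 0.0, -0.683, 0.0, -0.222, 0.0]
```

>>> {"method": "servo_tool", "body": {
  "plan": [
    [0.023,0,-0.039,0,-0.011,0,10],
    [0.046,0,-0.077,0,-0.022,0,10],
    [0.07,0,-0.115,0,-0.033,0,10],
    [0.095,0,-0.152,0,-0.044,0,10],
    [0.095,0,-0.152,0,-0.044,0,10]
  ]
}}

```text
time: 17.02
tool_pos: [0.6385, -0.1575, 0.1021]
ee_rot: [-3.142, -0.45, 1.629]
wrist_force: [-6.9, -2.6, -2.1]
width: 0.0237
finger_force: 30.0
```

>>> {"method": "servo_tool", "body": {
  "plan": [
    [0.046,0,-0.077,0,-0.022,0,10],
    [0.095,0,-0.152,0,-0.044,0,10],
    [0.147,0,-0.225,0,-0.067,0,10],
    [0.201,0,-0.297,0,-0.089,0,10],
    [0.257,0,-0.367,0,-0.111,0,10],
    [0.316,0,-0.434,0,-0.133,0,10],
    [0.378,0,-0.5,0,-0.156,0,10],
    [0.441,0,-0.563,0,-0.178,0,10],
    [0.441,0,-0.563,0,-0.178,0,10]
  ]
}}

```text
time: 17.77
tool_pos: [0.6376, -0.1418, 0.1744]
ee_rot: [3.139, -0.169, 1.63]
wrist_force: [-7.0, -3.1, 2.7]
width: 0.0237
finger_force: 30.0
```

>>> {"method": "servo_tool", "body": {
  "plan": [
    [0.046,0,-0.077,0,-0.022,0,10],
    [0.095,0,-0.152,0,-0.044,0,10],
    [0.147,0,-0.225,0,-0.067,0,10],
    [0.201,0,-0.297,0,-0.089,0,10],
    [0.257,0,-0.367,0,-0.111,0,10],
    [0.316,0,-0.434,0,-0.133,0,10],
    [0.378,0,-0.5,0,-0.156,0,10],
    [0.441,0,-0.563,0,-0.178,0,10],
    [0.507,0,-0.624,0,-0.2,0,10],
    [0.575,0,-0.683,0,-0.222,0,10],
    [0.575,0,-0.683,0,-0.222,0,10]
  ]
}}

```text
time: 18.68
tool_pos: [0.6348, -0.0964, 0.2517]
ee_rot: [3.138, 0.178, 1.628]
wrist_force: [-6.8, -1.8, 3.3]
width: 0.0237
finger_force: 30.0
```

>>> {"method": "servo_tool", "body": {
  "plan": [
    [0.046,0,-0.077,0,-0.022,0,10],
    [0.095,0,-0.152,0,-0.044,0,10],
    [0.147,0,-0.225,0,-0.067,0,10],
    [0.201,0,-0.297,0,-0.089,0,10],
    [0.257,0,-0.367,0,-0.111,0,10],
    [0.316,0,-0.434,0,-0.133,0,10],
    [0.378,0,-0.5,0,-0.156,0,10],
    [0.378,0,-0.5,0,-0.156,0,10],
    [0.378,0,-0.5,0,-0.156,0,10]
  ]
}}

```text
time: 19.43
tool_pos: [0.6319, -0.0503, 0.2942]
ee_rot: [3.137, 0.419, 1.626]
wrist_force: [-5.6, -0.2, 2.2]
width: 0.0236
finger_force: 30.0
```

>>> {"method": "servo_tool", "body": {
  "plan": [
    [0,0,0,0,0,0,28],
    [0,0,0,0,0,0,40],
    [0,0,0,0,0,0,55],
    [0,0,0,0,0,0,55],
    [0,0,-0.15,0,0,0,55],
    [0,0,-0.3,0,0,0,55],
    [0,0,-0.5,0,0,0,55],
    [0,0,-0.7,0,0,0,55],
    [-0.1,0,-0.85,0,0,0,55],
    [-0.2,0,-0.9,0,0,0,55],
    [-0.2,0,-0.9,0,0,0,55]
  ]
}}

```text
time: 20.35
tool_pos: [0.6327, -0.0343, 0.3848]
ee_rot: [3.131, 0.42, 1.622]
wrist_force: [-0.2, -0.1, -1.1]
width: 0.0552
finger_force: 0.0
```

```bash
python3 - <<'E'
from h import *
o=robot.get_obs()
print(o["tool_pos"],o["ee_rot"],o["wrist_force"],o["time"])
im=robot.snapshot("scene");cv2.imwrite("pics/s9.png",cv2.resize(im[:,:,::-1],(784,588),interpolation=cv2.INTER_CUBIC))
E
```

```text
[ 0.6327 -0.0343  0.3848] [3.131  0.4202 1.6223] [-0.1829 -0.0977 -1.1179] 20.35
```

View pics/s9.png

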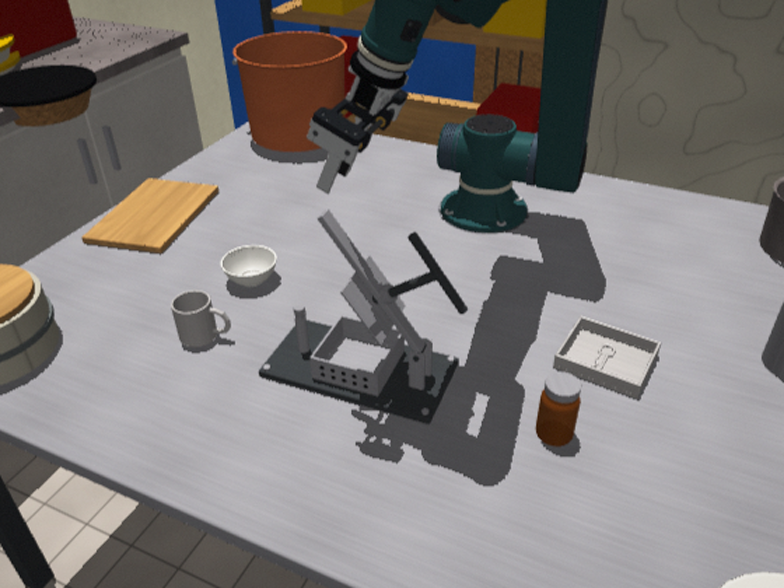

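The bar stands up at about 54° with its free end at (325,217), and the gripper is clear of it. The clip is in the tray at (605,355), and the bowl, jar and mug are undisturbed.

```bash
python3 -c "
from bench import robot
print(robot.close_job())"
```

```text
the job is handed in; nothing more can be done
None
```

The job is handed in: the clip was drawn out and laid in the tray, the bar stands open at about 54° with the gripper clear of it, and the bowl, jar and mug were left untouched, all in about 20 s.

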